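# Make up the travel kit and the school kit

## Robot

A 6-joint arm with a two-finger parallel gripper is mounted at the origin on a cart in front of the work surface, level with it; the furniture and walls round the work are solid. World frame = base frame: x ahead of the robot, y to its left, z up, the work surface at z = 0. Lengths are in m, angles in rad, forces in N, time in s.
With the tool pointing down it reaches from about 0.225 to 0.875 m from the base axis. Payload 3.4 kg.
Tool frame: the origin (TCP) lies at the very end of the fingers, on their centre line; the grasp point (between the pads) lies 19 mm behind it; z points along the fingers, y is the line along which they close (so a half turn about z gives the same grasp; the last joint's range is limited). The gripper opens to 85 mm and grips with 20 to 120 N. Pads are 22 mm wide; open, the fingers measure 114 mm over their backs; the gripper's body (76 mm by 85 mm) begins 54 mm behind the grasp point. The pads swing forward as they close: fully open they stand 13 mm farther back than shut.
Start: joints at [1.223, 0.276, 1.505, -0, 1.361, -0.121], TCP at [0.129, 0.56, 0.231] pointing down, gripper open.
Joint ranges: [-2.89, 2.89], [-0.75, 2.08], [0.22, 2.7], [-1.18, 4.32], [0.11, 2.71], [-2.7, 2.7]. Speed limits (rad/s): [2.57, 2.57, 3.14, 3.14, 3.14, 3.14].

## Interface

Orientations are given as a unit quaternion [w, x, y, z].
In Python, from rig import manip gives the robot as it stands. The module is installed in compiled form; this text tells all that it offers.
- The arm moves only by the tool play_rows, never from a script. Its argument "motion" is a list of rows, each a list of 5 numbers: the shift along the tool's x, y, z in units of 40 mm (1.0 is 40 mm), then the turn about the tool's z in units of 10 degrees (1.0 is 10 degrees), then the finger opening in mm, from 0 to 85.4. A call has 1 to 5 rows; each row is the pose to reach, as a shift and turn from the pose commanded when the call began, along the tool's axes at that moment; what a row does not reach only later rows make up. A row lasts 1/8 s, in which the tool goes at most 62.5 mm and 10.7 degrees, less where a joint would pass 70% of its speed; a pose out of reach is approached as far as the arm can. A call with a gripper value outside its range is refused whole. The fingers move at their own pace and stop on an object; "newtons" is the grip in N (left out, the last holds). Time passes only in rows, so rows that repeat a pose let the fingers close. It gives the time, the measured TCP pose, the force, the opening and the grip force at its end, in the units of the state.
- manip.get_state(): the state, without advancing time (a new reading comes with each control period).
- manip.get_image(name): name is "scene" or "top"; returns a dict with "img" (384x512x3 uint8, red, green, blue), "range_z" (384x512 float32, m along the optical axis (not along the pixel's ray), 0 where there is no reading), "fx", "fy", "cx", "cy" (pixels), "R" (3x3) and "t" (3): a world point X has camera coordinates R X + t. Camera axes: x right, y down, z forward; pixel columns grow to the right and rows downward; lengths in m; the calibration is good to about 2 mm. A picture is of the moment at which its call begins.
- manip.sign_off(): hands the job in; it is judged then, once.
The state is a dict: "clock": time; "qpos": joint angles; "qd": joint speeds; "effort": joint torques, N m; "position": TCP position; "ee_rot": TCP orientation; "contact_force": force on the tool from outside, world axes, zero at the start; "moment": the same for the moment, N m; "width": finger opening in m; "gripper_force": force on a finger pad.
Only numpy, scipy, OpenCV 4.12 (cv2) and the standard library are available. Lean on these libraries where they do the work, as an engineer would, in place of code of your own. Each camera call takes 0.05 s, during which the arm holds its last target. There are 200 camera calls.

## Task

Make up two kits from the things lying along the front of the desk. The travel kit, in the tray with two compartments, gets the mouse in the large compartment and one memory stick in the small one; the school kit, in the tray with three compartments, gets the eraser, the pencil sharpener and the other memory stick, one to a compartment in any order. Everything lies flat, same way up as now, inside its compartment and let go; leave the binder clip and the candle where they are.

Things in the scene. Friction and masses are not known exactly. Their poses are not given: they have to be found in the camera images.
- travel_tray: Travel kit tray, the one with two compartments. Low pale wooden tray lined with grey felt, fixed to the desk, 88 (x) by 212 (y) mm. Floor 3 mm thick, walls 4 mm, rim 11 mm above the desk. The large compartment, 80 (x) by 124 (y) mm inside, is centred at y = -40 mm; the small one, 80 by 76 mm, at y = +64 mm; both at x = 0. Origin: centre of the underside; y runs along the row of compartments.
- school_tray: School kit tray, the one with three compartments. Low pale wooden tray lined with grey felt, fixed to the desk, 88 (x) by 244 (y) mm. Floor 3 mm thick, walls 4 mm, rim 11 mm above the desk. Three equal compartments, 80 (x) by 76 (y) mm inside, centred at y = -80, 0 and +80 mm, x = 0. Origin: centre of the underside; y runs along the row of compartments.
- mouse: Black computer mouse, 100 x 58 x 34 mm, long axis along its own x, rounded top; grasp both flanks, 58 mm apart along its y, about 11 mm or more above its underside. Origin: centre of the underside; z up.
- stick_1: One of two identical black memory sticks with a metal plug, 17 x 50 x 8 mm, lying flat, long axis along its own y. Origin: centre of the underside; z up.
- stick_2: One of two identical black memory sticks with a metal plug, 17 x 50 x 8 mm, lying flat, long axis along its own y. Origin: centre of the underside; z up.
- eraser: White eraser in a blue card sleeve, 21 x 48 x 12 mm, lying flat, long axis along its own y. Origin: centre of the underside; z up.
- sharpener: Small metal wedge pencil sharpener with a blade on top, 15 x 25 x 12 mm (its body is 10 mm high), long axis along its own y. Origin: centre of the underside; z up.
- binder_clip: Bystander, to be left alone: black binder clip with wire handles, 30 x 52 x 18 mm. Origin: centre of the underside.
- candle: Bystander, to be left alone: round tea light in a metal cup, diameter 38 mm, 15 mm high. Origin: centre of the underside.

How it is judged:
At the end, for the whole second after the job is handed in: All five things lie released and at rest on the floor of their compartments (within 4 mm in height, 0.12 rad of tilt): the mouse within 16 mm in x, 17 mm in y of its compartment's centre, each small thing within 34 and 32 mm of its own; one thing in each compartment (((x of eraser in the frame of school_tray between -0.034 and 0.034 m and y of eraser in the frame of school_tray between -0.112 and -0.048 m and z of eraser in the frame of school_tray between -0.001 and 0.007 m) or (x of eraser in the frame of school_tray between -0.034 and 0.034 m and y of eraser in the frame of school_tray between -0.032 and 0.032 m and z of eraser in the frame of school_tray between -0.001 and 0.007 m) or (x of eraser in the frame of school_tray between -0.034 and 0.034 m and y of eraser in the frame of school_tray between 0.048 and 0.112 m and z of eraser in the frame of school_tray between -0.001 and 0.007 m)) and ((x of sharpener in the frame of school_tray between -0.034 and 0.034 m and y of sharpener in the frame of school_tray between -0.112 and -0.048 m and z of sharpener in the frame of school_tray between -0.001 and 0.007 m) or (x of sharpener in the frame of school_tray between -0.034 and 0.034 m and y of sharpener in the frame of school_tray between -0.032 and 0.032 m and z of sharpener in the frame of school_tray between -0.001 and 0.007 m) or (x of sharpener in the frame of school_tray between -0.034 and 0.034 m and y of sharpener in the frame of school_tray between 0.048 and 0.112 m and z of sharpener in the frame of school_tray between -0.001 and 0.007 m)) and ((x of eraser in the frame of school_tray between -0.034 and 0.034 m and y of eraser in the frame of school_tray between -0.112 and -0.048 m and z of eraser in the frame of school_tray between -0.001 and 0.007 m) or (x of sharpener in the frame of school_tray between -0.034 and 0.034 m and y of sharpener in the frame of school_tray between -0.112 and -0.048 m and z of sharpener in the frame of school_tray between -0.001 and 0.007 m) or (x of stick_1 in the frame of school_tray between -0.034 and 0.034 m and y of stick_1 in the frame of school_tray between -0.112 and -0.048 m and z of stick_1 in the frame of school_tray between -0.001 and 0.007 m) or (x of stick_2 in the frame of school_tray between -0.034 and 0.034 m and y of stick_2 in the frame of school_tray between -0.112 and -0.048 m and z of stick_2 in the frame of school_tray between -0.001 and 0.007 m)) and ((x of eraser in the frame of school_tray between -0.034 and 0.034 m and y of eraser in the frame of school_tray between -0.032 and 0.032 m and z of eraser in the frame of school_tray between -0.001 and 0.007 m) or (x of sharpener in the frame of school_tray between -0.034 and 0.034 m and y of sharpener in the frame of school_tray between -0.032 and 0.032 m and z of sharpener in the frame of school_tray between -0.001 and 0.007 m) or (x of stick_1 in the frame of school_tray between -0.034 and 0.034 m and y of stick_1 in the frame of school_tray between -0.032 and 0.032 m and z of stick_1 in the frame of school_tray between -0.001 and 0.007 m) or (x of stick_2 in the frame of school_tray between -0.034 and 0.034 m and y of stick_2 in the frame of school_tray between -0.032 and 0.032 m and z of stick_2 in the frame of school_tray between -0.001 and 0.007 m)) and ((x of eraser in the frame of school_tray between -0.034 and 0.034 m and y of eraser in the frame of school_tray between 0.048 and 0.112 m and z of eraser in the frame of school_tray between -0.001 and 0.007 m) or (x of sharpener in the frame of school_tray between -0.034 and 0.034 m and y of sharpener in the frame of school_tray between 0.048 and 0.112 m and z of sharpener in the frame of school_tray between -0.001 and 0.007 m) or (x of stick_1 in the frame of school_tray between -0.034 and 0.034 m and y of stick_1 in the frame of school_tray between 0.048 and 0.112 m and z of stick_1 in the frame of school_tray between -0.001 and 0.007 m) or (x of stick_2 in the frame of school_tray between -0.034 and 0.034 m and y of stick_2 in the frame of school_tray between 0.048 and 0.112 m and z of stick_2 in the frame of school_tray between -0.001 and 0.007 m)) and x of mouse in the frame of travel_tray between -0.016 and 0.016 m and y of mouse in the frame of travel_tray between -0.057 and -0.023 m and z of mouse in the frame of travel_tray between -0.001 and 0.007 m and ((x of stick_1 in the frame of travel_tray between -0.034 and 0.034 m and y of stick_1 in the frame of travel_tray between 0.032 and 0.096 m and z of stick_1 in the frame of travel_tray between -0.001 and 0.007 m) or (x of stick_2 in the frame of travel_tray between -0.034 and 0.034 m and y of stick_2 in the frame of travel_tray between 0.032 and 0.096 m and z of stick_2 in the frame of travel_tray between -0.001 and 0.007 m)) and angle between each of eraser, sharpener, stick_1, stick_2, mouse's own z axis and vertical below 0.12 rad and linear speed of each of eraser, sharpener, stick_1, stick_2, mouse below 0.01 m/s); the robot touches nothing.
It fails at once if the binder clip or the candle is moved by more than 20 mm (distance of any of binder_clip, candle from where it was at the start of the episode above 0.02 m).
It also fails if it takes over 102 s, if anything falls off the work surface, if the arm or the gripper's body presses on something with over 40 N, if the wrist force passes 120 N, or if a joint passes its speed limit or range.

## Working session

There is one attempt and no reset: what is moved stays moved. The work goes in short steps, Python scripts to look and compute and a tool call to move; the robot and the scene stay as the last step left them, time stands still between calls to the robot, and variables do not carry over. Pictures are saved under pics/ and viewed, at most 14 in all, crops included, and the job is handed in when it is done.

Besides the shell and the picture viewer there is one more tool, called after "Emit:" as name(argument=value, ...) on one line, values as JSON. play_rows: Moves the arm, as the interface text tells. Its arguments: {"type":"object","properties":{"motion":{"type":"array","items":{"type":"array","items":{"type":"number"}}},"newtons":{"type":"number"}},"required":["motion"]}

```bash
mkdir -p pics; python3 - <<'E'
from rig import manip
import cv2,numpy as np,pickle
s=manip.get_state();print(s)
for n in("top","scene"):
    d=manip.get_image(n);pickle.dump(d,open(n+'.pkl','wb'))
    cv2.imwrite(f'pics/{n}0.png',cv2.resize(d['img'][:,:,::-1],(800,600),interpolation=cv2.INTER_CUBIC))
    print(n,d['R'],d['t'],d['fx'])
E
```

```text
{'clock': 0.0, 'qpos': array([ 1.22299697e+00,  2.76603424e-01,  1.50612502e+00,  1.83253573e-05,
        1.36069407e+00, -1.21009817e-01]), 'qd': array([-0.00196857, -0.00020123,  0.00063724,  0.00077133, -0.00072949,
       -0.00036206]), 'effort': array([ 1.49699012e-03, -4.16776907e+01, -2.45808738e+01, -1.41179015e-05,
        1.08986822e-02, -1.27539997e-05]), 'position': array([0.1291145 , 0.55978185, 0.23043814]), 'ee_rot': array([-2.21219692e-04,  1.13153774e-01,  9.93577066e-01, -8.87828549e-04]), 'contact_force': array([0.42762044, 0.8558774 , 0.86002331]), 'moment': array([-0.0074076 , -0.04473077, -0.02170711]), 'gripper_force': 0.0, 'width': 0.08561454461945045}
top [[-0.01005207 -0.99972159  0.02134692]
 [-0.99374958  0.00761391 -0.11137235]
 [ 0.11117881 -0.02233301 -0.99354945]] [0.10893948 0.54863869 0.97298091] 399.2507225476868
scene [[ 0.87370509 -0.48628606  0.0128562 ]
 [-0.26533388 -0.49854047 -0.82526076]
 [ 0.40772214  0.71762335 -0.56460552]] [-0.45203121  0.22682245  0.90201971] 395.5331721848991
```

View pics/top0.png

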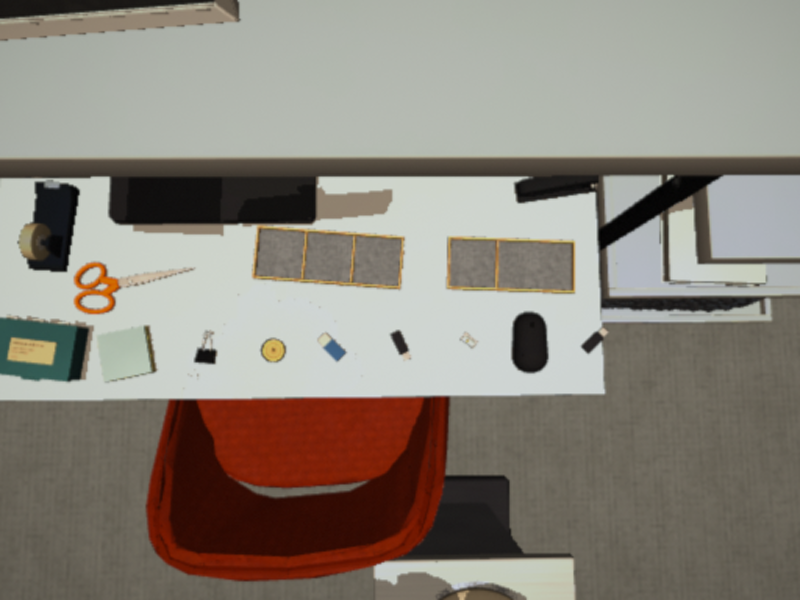

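View pics/scene0.png

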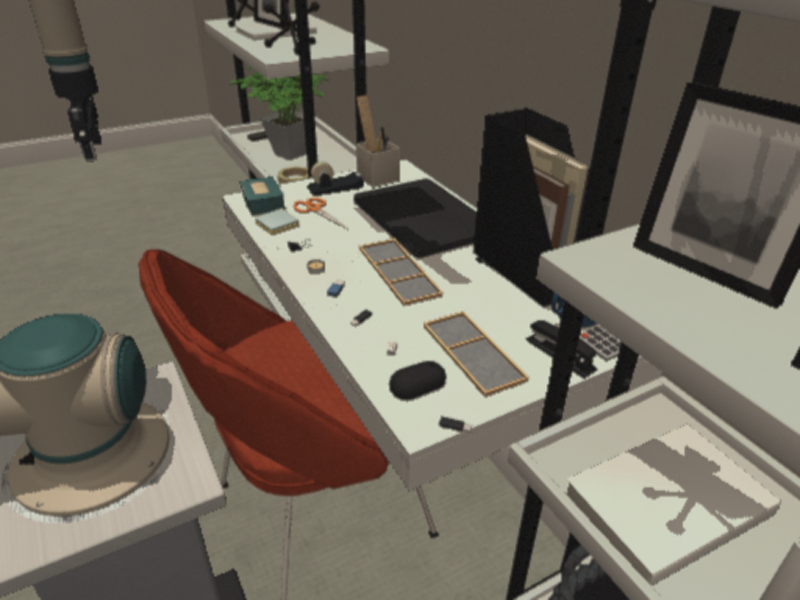

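```bash
cat > h.py <<'E'
import numpy as np,cv2,pickle
def K(d): return np.array([[d['fx'],0,d['cx']],[0,d['fy'],d['cy']],[0,0,1]])
def px2w(d,u,v,z=0.):
    r=d['R'].T@np.linalg.inv(K(d))@np.array([u,v,1.]); c=-d['R'].T@d['t']
    return c+r*(z-c[2])/r[2]
def ortho(d,x1,y1,w,h,s,z=0.):
    # image: px right = -y, px down = -x ; top-left is (x1,y1); s px per m
    A=np.array([[0,-1/s,x1],[-1/s,0,y1],[0,0,z],[0,0,1]])
    H=K(d)@np.c_[d['R'],d['t']]@A
    return cv2.warpPerspective(d['img'],H,(w,h),flags=cv2.INTER_CUBIC|cv2.WARP_INVERSE_MAP)[:,:,::-1].copy()
def cloud(d):
    v,u=np.mgrid[:384,:512];z=d['range_z']
    P=np.stack([(u-d['cx'])/d['fx']*z,(v-d['cy'])/d['fy']*z,z],-1)
    W=(P-d['t'])@d['R'];W[z==0]=np.nan
    return W
E
python3 - <<'E'
from h import *
d=pickle.load(open('top.pkl','rb'))
for u,v in[(604,395),(168,395),(600,178),(205,347),(594,340)]: print(px2w(d,u*.64,v*.64).round(3))
W=cloud(d)
a=W[215:250,100:380,2];print('desk z',np.nanmedian(a))
# objects via range and colour
m=((W[...,2]>0.004)&(W[...,2]<.06)).astype(np.uint8);m[:195]=0;m[255:]=0
n,l,st,c=cv2.connectedComponentsWithStats(m)
for i in range(1,n):
    if st[i,4]>12:
        p=W[l==i];(cx,cy),(w,h),a=cv2.minAreaRect(p[:,:2].astype(np.float32)*1000)
        print(c[i].round(1),st[i,4],np.round([cx,cy,w,h,a],1),'zmax',p[:,2].max().round(3), 'med',np.median(p,0).round(3))
E
```

```text
[ 0.406 -0.22   0.   ]
[0.413 0.489 0.   ]
[ 0.772 -0.23   0.   ]
[0.49  0.432 0.   ]
[ 0.496 -0.208  0.   ]
desk z 0.0013304595618870516
[ 60.1 197.6] 78 [553.9 611.6  59.1  13.3  89.7] zmax 0.015 med [0.553 0.61  0.009]
[338.5 218.6] 782 [494.8 -98.4  59.7 100.4  88.6] zmax 0.041 med [ 0.492 -0.092  0.031]
[ 26. 223.] 2003 [489.6 689.  137.1 101.2  84.6] zmax 0.052 med [0.488 0.672 0.045]
[ 79.9 225.8] 1043 [480.9 558.6  93.4  88.4   7.5] zmax 0.024 med [0.481 0.553 0.019]
[380.  217.4] 126 [ 497.5 -206.1   17.1   50.8   43. ] zmax 0.013 med [ 0.495 -0.204  0.009]
[255.9 220.2] 125 [488.6 112.4  55.8  17.   25. ] zmax 0.014 med [0.492 0.114 0.009]
[211.4 221.5] 156 [490.3 228.1  52.7  22.8  48.3] zmax 0.018 med [0.49  0.225 0.013]
[299.6 217.3] 54 [498.9   2.5  24.6  14.9  52.6] zmax 0.017 med [0.499 0.002 0.012]
[131.  226.2] 133 [483.4 430.7  43.3  34.9   1.8] zmax 0.017 med [0.478 0.429 0.01 ]
[174.4 223.7] 192 [484.8 320.2  37.   37.3  26.7] zmax 0.019 med [0.484 0.32  0.01 ]
```

```bash
python3 - <<'E'
from h import *
d=pickle.load(open('top.pkl','rb'))
def grid(im,x1,y1,s,st=.05):
    h,w=im.shape[:2]
    for k in np.arange(np.ceil((x1-h/s)/st)*st,x1,st):
        r=int((x1-k)*s);cv2.line(im,(0,r),(w,r),(0,0,255),1);cv2.putText(im,f'{k:.2f}',(0,r),0,.35,(0,0,255))
    for k in np.arange(np.ceil((y1-w/s)/st)*st,y1,st):
        c=int((y1-k)*s);cv2.line(im,(c,0),(c,h),(255,0,0),1);cv2.putText(im,f'{k:.2f}',(c,10),0,.35,(255,0,0))
    return im
a=grid(ortho(d,.54,.26,800,176,1600,.01),.54,.26,1600,.02)
b=grid(ortho(d,.54,-.02-.0,800,240,3200,.01),.54,-.02,3200,.02)
a=ortho(d,.54,.26,800,176,1600,.01);a=grid(a,.54,.26,1600)
b=ortho(d,.54,-.0,780,300,3200,.01);b=grid(b,.54,0,3200)
im=np.zeros((490,800,3),np.uint8);im[:176]=a;im[185:485,:780]=b
cv2.imwrite('pics/obj.png',im)
t=grid(ortho(d,.7,.38,800,250,1300,.011),.7,.38,1300);cv2.imwrite('pics/tray.png',t)
# trays: rim colour mask
hsv=cv2.cvtColor(d['img'],cv2.COLOR_RGB2HSV)
m=((hsv[...,0]>8)&(hsv[...,0]<30)&(hsv[...,1]>90)).astype(np.uint8);m[:135]=0;m[195:]=0;m[:,:150]=0;m[:,390:]=0
n,l,st,c=cv2.connectedComponentsWithStats(m,connectivity=8)
for i in range(1,n):
    if st[i,4]>80:
        v,u=np.nonzero(l==i);p=np.array([px2w(d,x,y,.011)[:2] for x,y in zip(u,v)],np.float32)*1000
        print(st[i],cv2.minAreaRect(p))
E
```

```text
[162 144  97  41 591] ((636.6463012695312, 230.70458984375), (243.28860473632812, 88.60299682617188), 85.06954956054688)
[286 152  82  36 463] ((621.8521728515625, -70.35244750976562), (209.77520751953125, 87.71894836425781), 87.62193298339844)
```

View pics/obj.png

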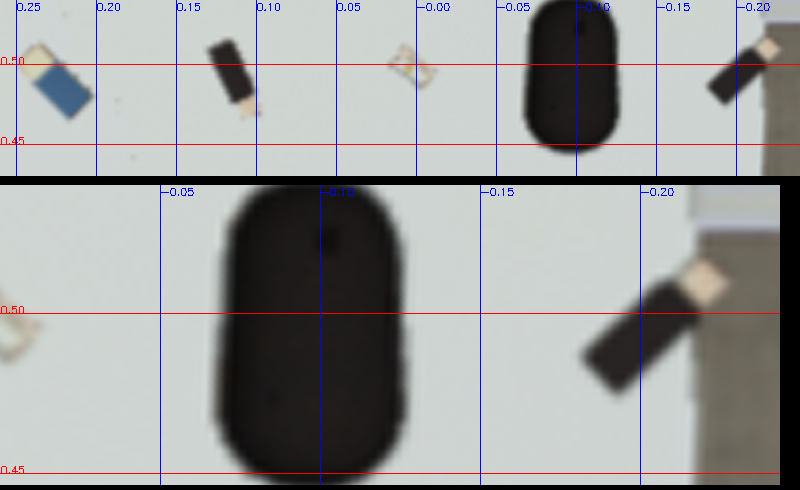

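View pics/tray.png

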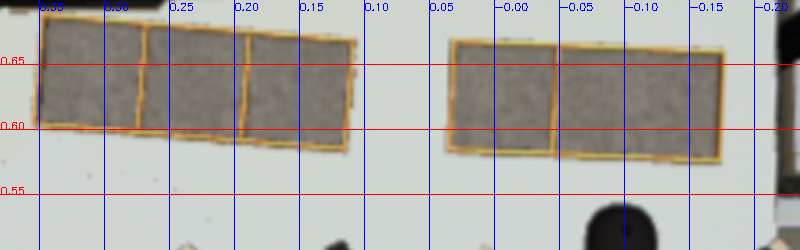

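```bash
cat >> h.py <<'E'
from rig import manip
def go(x,y,z,psi=None,s=None):
    "row numbers (tool units) to reach the pose from the present one"
    s=s or manip.get_state();w,a,b,c=s['ee_rot'];from scipy.spatial.transform import Rotation as Ro
    M=Ro.from_quat([a,b,c,w]).as_matrix()
    sh=M.T@(np.array([x,y,z])-s['position'])/.04
    cur=np.degrees(np.arctan2(M[1,1],M[0,1]))
    t=0 if psi is None else -((psi-cur+180)%360-180)/10
    print('clock',round(s['clock'],2),'pos',s['position'].round(4),'psi',cur.round(1),'w',round(s['width']*1e3,1),'-> row',sh.round(3),'turn',round(t,2))
E
python3 - <<'E'
from h import *
for n in('top','scene'):
    W=cloud(pickle.load(open(n+'.pkl','rb'))).reshape(-1,3);W=W[np.isfinite(W[:,2])&(W[:,2]>-.02)]
    H=np.zeros((10,22))
    for x,y,z in W:
        i,j=int((x-.4)//.05),int((y+.45)//.05)
        if 0<=i<10 and 0<=j<22:H[i,j]=max(H[i,j],z)
    print(n,'rows x .4+.05i, cols y -.45+.05j (cm)');print((H*100).astype(int)[::-1])
go(.4897,.2255,.08,135.5)
E
```

```text
top rows x .4+.05i, cols y -.45+.05j (cm)
[[ 0  0  0  0  0  0  0  0  0  0  0  0  0  0  0  0  0  0  0  0  0  0]
 [ 0  0  0  0  0  0  0  0  0  0  0  0  0  0  0  0  0  0  0  0  0  0]
 [ 0  0  0  0  5  5  5  4  0  0  0  0  0  0  2  2  2  2  2  2  3  3]
 [ 0  0  0  0  3  5  4  4  0  0  0  0  0  0  3  3  3  3  2  3  2  3]
 [ 0 31 31 31 35  1 65 65 65 65 65 65 65 67 67 68 68  2  2  2  2  1]
 [ 0 31 31 31 31  1 66 65 65 65 65 65 65 65 65 66 66  0  0  1  1  1]
 [ 0 31 31 31 31  1 65 65 65 65 65 65 66 65 65 65 65  0  0  1  1  1]
 [ 0  0  0  0  1  0  3  3  1  1  0  1  0  1  0  1  0  1  0  2  2  5]
 [ 0  0  0  0  1  1  3  4  1  1  0  1  0  1  0  1  0  1  0  2  2  5]
 [ 0  0  0  0  0  0  2  2  0  0  0  0  0  0  0  0  0  0  0  2  2  4]]
scene rows x .4+.05i, cols y -.45+.05j (cm)
[[ 0  0  0  0  0  1  2  0  1 26 26 26 26 31  2  2  2  2  2  2  2  9]
 [31  0  0 55 57  1  2  4 15 23 31 31 31 31  2  2  2  2  2  2  2 13]
 [30 51  0  0  4  4  4  7  0  0  0  0  1  2  2  2  2  2  2  2  2 14]
 [51 51 51 51 30  4  4  4  0  0  0  0  0  2  2  2  2  2  2  2  2  3]
 [31 32 41 59 59  1  1  1  1  1  0  1  1  1  2  2  2  2  2  2  2  2]
 [31 31 31 31 30  1  0  1  1  1  0  1  1  0  1  1  1  0  0  0  0  1]
 [62 62 31 31 30  1  1  1  1  1  0  1  1  1  1  1  0  0  0  0  0  1]
 [ 0  0  0  0  0  0  3  3  1  1  0  0  0  1  0  0  0  1  0  2  1  4]
 [ 0  0  0  0  1  1  3  3  1  1  0  1  0  1  1  1  0  1  0  2  1  4]
 [ 0  0  0  0  0  0  3  2  0  0  0  0  0  0  0  0  0  0  0  2  2  4]]
clock 0.1 pos [0.1292 0.5598 0.2305] psi 77.0 w 85.3 -> row [-10.663  -6.111   3.771] turn -5.85
```

```bash
python3 - <<'E'
from h import *
for n in('top','scene'):
    W=cloud(pickle.load(open(n+'.pkl','rb'))).reshape(-1,3);W=W[np.isfinite(W[:,2])]
    H=np.full((10,14),-9.)
    for x,y,z in W:
        i,j=int((x+.05)//.05),int((y+.1)//.05)
        if 0<=i<10 and 0<=j<14:H[i,j]=max(H[i,j],z)
    print(n);print((H*100).astype(int)[::-1])
go(.4897,.2255,.2305,135.5)
E
```

```text
top
[[   2    0    0    0    0    0    0    0    0    0    0    0    2    2]
 [ -74  -74  -10  -10  -25  -24  -24  -24  -24  -24  -24  -25  -12  -15]
 [ -74  -74   -5   -4  -20  -24  -25  -24  -24  -25  -25  -14   -6  -14]
 [ -74  -75   -1    1   -2  -17  -25  -25  -25  -26  -16   -1   -1 -900]
 [ -74  -74   -1    5    6    4    0   -2   -2   -2    3    4    2 -900]
 [   0    0    0    5    7    7    7    7    7    7    7    6    2  -75]
 [   0    1    1    0    0    0    6    6    6    6  -74  -75  -75 -900]
 [   1    1    1    0    0    0 -900 -900 -900 -900 -900 -900 -900 -900]
 [-900 -900 -900 -900 -900 -900 -900 -900 -900 -900 -900 -900 -900 -900]
 [-900 -900 -900 -900 -900 -900 -900 -900 -900 -900 -900 -900 -900 -900]]
scene
[[   2    0    0    0    0    0    0    0    0    0    0    0    2    2]
 [-900 -900  -11  -10  -75  -75  -25  -25  -25  -25  -25  -25  -13 -900]
 [-900 -900   -6   -4  -41  -75  -75  -75  -25  -25  -25  -16   -6 -900]
 [-900 -900   -1    0  -27  -27  -75  -75  -75  -75  -18   -2   -1  -75]
 [-900 -900    0    5    5  -17  -28  -29  -32   -4    2    4    0  -75]
 [-900 -900 -900    5    7    7    7    7    7    7    7    6   51   51]
 [   0    1    1    0    0    5    6    6    6    6    6   34   52   34]
 [  19   21   21    1    0 -900 -900 -900 -900 -900 -900   29   52   51]
 [  21   22   22   20 -900 -900 -900 -900 -900 -900 -900 -900 -900 -900]
 [  21   22   22   21 -900 -900 -900 -900 -900 -900 -900 -900 -900 -900]]
clock 0.1 pos [0.1292 0.5598 0.2305] psi 77.0 w 85.3 -> row [-1.0662e+01 -6.1170e+00  9.0000e-03] turn -5.85
```

Emit:
play_rows(motion=[[-10.66, -6.12, 0, -5.85, 45], [-10.66, -6.12, 0, -5.85, 45], [-10.66, -6.12, 0, -5.85, 45], [-10.66, -6.12, 0, -5.85, 45], [-10.66, -6.12, 0, -5.85, 45]], newtons=35)

```text
clock: 0.72
position: [0.3377, 0.3682, 0.2311]
ee_rot: [-0.0, -0.306, 0.952, 0.0]
contact_force: [-0.1, 0.8, -1.2]
width: 0.045
gripper_force: 0.0
```

```bash
python3 -c "
from h import *
go(.4897,.2255,.06,135.5)"
```

```text
clock 0.72 pos [0.3377 0.3682 0.2311] psi 125.7 w 45.0 -> row [-1.007 -5.114  4.277] turn -0.98
```

Emit:
play_rows(motion=[[-1.0, -5.1, 2.5, -0.98, 45], [-1.0, -5.1, 2.5, -0.98, 45], [-1.0, -5.1, 4, -0.98, 45], [-1.0, -5.1, 4, -0.98, 45], [-1.0, -5.1, 4, -0.98, 45]])

```text
clock: 1.35
position: [0.4868, 0.2242, 0.0683]
ee_rot: [-0.003, -0.383, 0.924, 0.0]
contact_force: [-0.6, 0.5, 0.8]
width: 0.0449
gripper_force: 0.0
```

```bash
python3 -c "
from h import *
go(.4897,.2255,.002,135.5)"
```

```text
clock 1.35 pos [0.4868 0.2242 0.0683] psi 135.0 w 44.9 -> row [-0.082 -0.031  1.658] turn -0.05
```

Emit:
play_rows(motion=[[0, 0, 0.5, 0, 45], [0, 0, 1, 0, 45], [0, 0, 1.2, 0, 45], [0, 0, 1.2, 0, 45], [0, 0, 1.2, 0, 45]])

```text
clock: 1.98
position: [0.488, 0.227, 0.0243]
ee_rot: [0.001, -0.384, 0.923, 0.0]
contact_force: [1.0, -0.3, -0.0]
width: 0.0449
gripper_force: 0.0
```

```bash
python3 -c "
from h import *
go(.4897,.2255,.002,135.5)"
```

```text
clock 1.98 pos [0.488  0.227  0.0243] psi 135.2 w 44.9 -> row [-0.003 -0.056  0.558] turn -0.03
```

Well aligned. Descend, close.

Emit:
play_rows(motion=[[0, -0.05, 0.3, 0, 45], [0, -0.05, 0.56, 0, 45], [0, -0.05, 0.56, 0, 45], [0, -0.05, 0.56, 0, 45], [0, -0.05, 0.56, 0, 10]])

```text
clock: 2.6
position: [0.4891, 0.2251, 0.0011]
ee_rot: [0.0, -0.384, 0.923, 0.0]
contact_force: [0.5, -0.4, 0.0]
width: 0.0282
gripper_force: 0.0
```

Emit:
play_rows(motion=[[0, 0, 0, 0, 10], [0, 0, 0, 0, 10], [0, 0, 0, 0, 10], [0, 0, -1, 0, 10], [0, 0, -1.5, 0, 10]])

```text
clock: 3.22
position: [0.4894, 0.2252, 0.0622]
ee_rot: [0.001, -0.384, 0.923, -0.0]
contact_force: [0.1, 0.2, 0.3]
width: 0.0199
gripper_force: 35.0
```

```bash
python3 -c "
from h import *
go(.6435,.310,.06)"
```

```text
clock 3.23 pos [0.4894 0.2252 0.0622] psi 135.2 w 19.9 -> row [-4.221 -1.238  0.063] turn 0
```

Emit:
play_rows(motion=[[-4.22, -1.24, 0, 0, 10], [-4.22, -1.24, 0, 0, 10], [-4.22, -1.24, 0, 0, 10], [-4.22, -1.24, 0, 0, 10], [-4.22, -1.24, 0.4, 0, 10]])

```text
clock: 3.85
position: [0.6428, 0.3097, 0.0448]
ee_rot: [0.0, -0.384, 0.923, -0.0]
contact_force: [-0.8, -0.6, -1.3]
width: 0.0202
gripper_force: 35.0
```

```bash
python3 -c "
from h import *
go(.6435,.310,.006)"
```

```text
clock 3.85 pos [0.6428 0.3097 0.0448] psi 135.2 w 20.2 -> row [-0.019 -0.007  0.97 ] turn 0
```

Emit:
play_rows(motion=[[0, 0, 0.6, 0, 10], [0, 0, 1.0, 0, 10], [0, 0, 1.0, 0, 10], [0, 0, 1.0, 0, 10], [0, 0, 1.0, 0, 35]])

```text
clock: 4.47
position: [0.6427, 0.3095, 0.0049]
ee_rot: [-0.0, -0.384, 0.923, 0.0]
contact_force: [1.1, 0.2, 0.2]
width: 0.0352
gripper_force: 0.0
```

Emit:
play_rows(motion=[[0, 0, 0, 0, 35], [0, 0, 0, 0, 35], [0, 0, -1, 0, 35], [0, 0, -2, 0, 45], [0, 0, -2, 0, 45]])

```text
clock: 5.1
position: [0.6457, 0.3108, 0.0894]
ee_rot: [0.004, -0.384, 0.923, -0.0]
contact_force: [0.8, -0.8, -0.5]
width: 0.0451
gripper_force: 0.0
```

```bash
python3 -c "
from h import *
go(.4902,.1122,.06,113.5)"
```

```text
clock 5.1 pos [0.6457 0.3108 0.0894] psi 135.2 w 45.1 -> row [ 6.269 -0.74   0.688] turn 2.17
```

Emit:
play_rows(motion=[[6.2, -0.72, 0.6, 2.17, 45], [6.2, -0.72, 0.6, 2.17, 45], [6.2, -0.72, 0.6, 2.17, 45], [6.2, -0.72, 0.6, 2.17, 45], [6.2, -0.72, 0.6, 2.17, 45]])

```text
clock: 5.72
position: [0.4827, 0.1109, 0.0594]
ee_rot: [-0.004, -0.202, 0.979, 0.0]
contact_force: [0.4, -0.3, 1.2]
width: 0.045
gripper_force: 0.0
```

Emit:
play_rows(motion=[[0, 0, 0.5, 0, 45], [0, 0, 0.8, 0, 45], [0, 0, 0.8, 0, 45], [0, 0, 0.8, 0, 45]])

```text
clock: 6.22
position: [0.4892, 0.114, 0.029]
ee_rot: [0.0, -0.204, 0.979, 0.0]
contact_force: [0.4, -0.7, -0.3]
width: 0.045
gripper_force: 0.0
```

```bash
python3 -c "
from h import *
go(.4902,.1122,.0015,113.5)"
```

```text
clock 6.22 pos [0.4892 0.114  0.029 ] psi 113.5 w 45.0 -> row [-0.006 -0.051  0.687] turn -0.0
```

Emit:
play_rows(motion=[[0, -0.05, 0.4, 0, 45], [0, -0.05, 0.68, 0, 45], [0, -0.05, 0.68, 0, 45], [0, -0.05, 0.68, 0, 45], [0, -0.05, 0.68, 0, 8]])

```text
clock: 6.85
position: [0.4898, 0.1118, 0.0022]
ee_rot: [0.001, -0.203, 0.979, -0.0]
contact_force: [-0.0, -0.1, -0.1]
width: 0.0282
gripper_force: 0.0
```

Emit:
play_rows(motion=[[0, 0, 0, 0, 8], [0, 0, 0, 0, 8], [0, 0, 0, 0, 8], [0, 0, -1, 0, 8], [0, 0, -1.5, 0, 8]])

```text
clock: 7.48
position: [0.49, 0.1118, 0.063]
ee_rot: [0.001, -0.203, 0.979, -0.0]
contact_force: [0.4, -0.7, -1.0]
width: 0.0157
gripper_force: 34.3
```

```bash
python3 -c "
from h import *
go(.6366,.2307,.062)"
```

```text
clock 7.47 pos [0.49   0.1118 0.063 ] psi 113.5 w 15.7 -> row [-4.546  1.268  0.031] turn 0
```

Emit:
play_rows(motion=[[-4.55, 1.27, 0, 0, 8], [-4.55, 1.27, 0, 0, 8], [-4.55, 1.27, 0, 0, 8], [-4.55, 1.27, 0, 0, 8], [-4.55, 1.27, 0.4, 0, 8]])

```text
clock: 8.1
position: [0.6361, 0.2308, 0.0455]
ee_rot: [0.0, -0.204, 0.979, -0.0]
contact_force: [-0.2, 0.0, -0.4]
width: 0.0158
gripper_force: 34.3
```

```bash
python3 -c "
from h import *
go(.6366,.2307,.0052)"
```

```text
clock 8.1 pos [0.6361 0.2308 0.0455] psi 113.5 w 15.8 -> row [-0.01  -0.008  1.007] turn 0
```

Emit:
play_rows(motion=[[0, 0, 0.6, 0, 8], [0, 0, 1.0, 0, 8], [0, 0, 1.0, 0, 8], [0, 0, 1.0, 0, 8], [0, 0, 1.0, 0, 32]])

```text
clock: 8.72
position: [0.6359, 0.2305, 0.0058]
ee_rot: [-0.0, -0.203, 0.979, 0.0]
contact_force: [0.7, 1.0, -0.5]
width: 0.0312
gripper_force: 0.0
```

Emit:
play_rows(motion=[[0, 0, 0, 0, 32], [0, 0, 0, 0, 32], [0, 0, -1, 0, 32], [0, 0, -2, 0, 40], [0, 0, -2, 0, 40]])

```text
clock: 9.35
position: [0.6388, 0.2316, 0.0899]
ee_rot: [0.004, -0.203, 0.979, 0.0]
contact_force: [0.0, 0.2, 0.3]
width: 0.04
gripper_force: 0.0
```

```bash
python3 -c "
from h import *
go(.4985,.0025,.06,141)"
```

```text
clock 9.35 pos [0.6388 0.2316 0.0899] psi 113.5 w 40.0 -> row [ 5.506 -3.855  0.706] turn -2.75
```

Emit:
play_rows(motion=[[5.44, -3.83, 0.6, -2.75, 40], [5.44, -3.83, 0.6, -2.75, 40], [5.44, -3.83, 0.6, -2.75, 40], [5.44, -3.83, 0.6, -2.75, 40], [5.44, -3.83, 0.6, -2.75, 40]])

```text
clock: 9.98
position: [0.4938, 0.0017, 0.0605]
ee_rot: [-0.002, -0.429, 0.903, 0.001]
contact_force: [-0.1, -0.2, 0.2]
width: 0.04
gripper_force: 0.0
```

Emit:
play_rows(motion=[[0, 0, 0.5, 0, 40], [0, 0, 0.8, 0, 40], [0, 0, 0.8, 0, 40], [0, 0, 0.8, 0, 40]])

```text
clock: 10.48
position: [0.4981, 0.0041, 0.0298]
ee_rot: [0.0, -0.431, 0.903, -0.0]
contact_force: [0.4, -0.4, 0.1]
width: 0.0401
gripper_force: 0.0
```

```bash
python3 -c "
from h import *
go(.4985,.0025,.0015,141)"
```

```text
clock 10.47 pos [0.4981 0.0041 0.0298] psi 141.0 w 40.1 -> row [ 0.025 -0.032  0.708] turn 0.0
```

Emit:
play_rows(motion=[[0.02, -0.03, 0.4, 0, 40], [0.02, -0.03, 0.7, 0, 40], [0.02, -0.03, 0.7, 0, 40], [0.02, -0.03, 0.7, 0, 40], [0.02, -0.03, 0.7, 0, 5]])

```text
clock: 11.1
position: [0.4984, 0.0022, 0.0022]
ee_rot: [0.0, -0.43, 0.903, -0.0]
contact_force: [-0.1, -0.5, 0.3]
width: 0.0228
gripper_force: 0.0
```

Emit:
play_rows(motion=[[0, 0, 0, 0, 5], [0, 0, 0, 0, 5], [0, 0, 0, 0, 5], [0, 0, -1, 0, 5], [0, 0, -1.5, 0, 5]])

```text
clock: 11.72
position: [0.4985, 0.0021, 0.063]
ee_rot: [0.001, -0.43, 0.903, -0.0]
contact_force: [0.8, -0.4, 0.2]
width: 0.0142
gripper_force: 34.9
```

```bash
python3 -c "
from h import *
go(.6297,.151,.062)"
```

```text
clock 11.72 pos [0.4985 0.0021 0.063 ] psi 141.0 w 14.2 -> row [-4.956 -0.204  0.029] turn 0
```

Emit:
play_rows(motion=[[-4.96, -0.2, 0, 0, 5], [-4.96, -0.2, 0, 0, 5], [-4.96, -0.2, 0, 0, 5], [-4.96, -0.2, 0, 0, 5], [-4.96, -0.2, 0.4, 0, 5]])

```text
clock: 12.35
position: [0.6297, 0.1517, 0.0456]
ee_rot: [0.001, -0.431, 0.902, -0.0]
contact_force: [-1.0, -0.7, -0.7]
width: 0.0143
gripper_force: 34.9
```

```bash
python3 -c "
from h import *
go(.6297,.151,.0052)"
```

```text
clock 12.35 pos [0.6297 0.1517 0.0456] psi 141.0 w 14.3 -> row [ 0.014 -0.01   1.01 ] turn 0
```

Emit:
play_rows(motion=[[0, 0, 0.6, 0, 5], [0, 0, 1.0, 0, 5], [0, 0, 1.0, 0, 5], [0, 0, 1.0, 0, 5], [0, 0, 1.0, 0, 30]])

```text
clock: 12.98
position: [0.6288, 0.1508, 0.0057]
ee_rot: [-0.0, -0.43, 0.903, 0.0]
contact_force: [0.2, 0.6, -0.3]
width: 0.0293
gripper_force: 0.0
```

Emit:
play_rows(motion=[[0, 0, 0, 0, 30], [0, 0, 0, 0, 30], [0, 0, -1, 0, 30], [0, 0, -2, 0, 40], [0, 0, -2, 0, 40]])

```text
clock: 13.6
position: [0.6319, 0.1518, 0.0897]
ee_rot: [0.004, -0.43, 0.903, -0.001]
contact_force: [0.0, -0.3, 0.2]
width: 0.0397
gripper_force: 0.0
```

```bash
python3 -c "
from h import *
go(.4972,-.2055,.09,42.7)"
```

```text
clock 13.6 pos [0.6319 0.1518 0.0897] psi 141.0 w 39.7 -> row [ 9.059 -3.009 -0.046] turn 9.83
```

Emit:
play_rows(motion=[[8.98, -2.95, 0, 9.83, 45], [8.98, -2.95, 0, 9.83, 45], [8.98, -2.95, 0, 9.83, 45], [8.98, -2.95, 0, 9.83, 45]])

```text
clock: 14.1
position: [0.5387, -0.0837, 0.0848]
ee_rot: [-0.001, -0.067, 0.998, 0.0]
contact_force: [1.0, -0.1, 0.1]
width: 0.0447
gripper_force: 0.0
```

```bash
python3 - <<'E'
from h import *
for n in('top','scene'):
    W=cloud(pickle.load(open(n+'.pkl','rb'))).reshape(-1,3);W=W[np.isfinite(W[:,2])]
    p=W[(W[:,0]>.4)&(W[:,0]<.75)&(W[:,1]>-.32)&(W[:,1]<-.15)&(W[:,2]>.06)&(W[:,2]<.6)]
    print(n,len(p),p.min(0),p.max(0))
    for a in np.arange(.4,.75,.03):
        q=p[(p[:,0]>a)&(p[:,0]<=a+.03)]
        if len(q):print(a.round(2),len(q),'ymax',q[:,1].max().round(3),'z',q[:,2].min().round(3),q[:,2].max().round(3))
go(.494,-.202,.09,42.7)
E
```

```text
top 3543 [ 0.57365615 -0.31997025  0.06062157] [ 0.685222   -0.2162845   0.35462603]
0.55 289 ymax -0.248 z 0.275 0.315
0.58 758 ymax -0.247 z 0.275 0.315
0.61 751 ymax -0.247 z 0.273 0.315
0.64 1358 ymax -0.218 z 0.061 0.355
0.67 387 ymax -0.216 z 0.061 0.316
scene 6998 [ 0.56887433 -0.31999538  0.06013218] [ 0.74133118 -0.22043493  0.59571623]
0.55 515 ymax -0.25 z 0.272 0.311
0.58 288 ymax -0.249 z 0.308 0.311
0.61 265 ymax -0.25 z 0.308 0.311
0.64 3015 ymax -0.22 z 0.06 0.596
0.67 1483 ymax -0.244 z 0.061 0.595
0.7 1418 ymax -0.248 z 0.307 0.515
0.73 14 ymax -0.251 z 0.307 0.513
clock 14.1 pos [ 0.5387 -0.0837  0.0848] psi 97.7 w 44.7 -> row [ 1.502 -2.782 -0.129] turn 5.5
```

Emit:
play_rows(motion=[[1.45, -2.75, 0, 5.5, 45], [1.45, -2.75, 0, 5.5, 45], [1.45, -2.75, 0, 5.5, 45], [1.45, -2.75, 0, 5.5, 45], [1.45, -2.75, 0, 5.5, 45]])

```text
clock: 14.72
position: [0.4971, -0.1993, 0.0847]
ee_rot: [-0.001, 0.392, 0.92, 0.0]
contact_force: [0.7, 1.7, 0.1]
width: 0.045
gripper_force: 0.0
```

Emit:
play_rows(motion=[[0, 0, 0.5, 0.2, 45], [0, 0, 1.0, 0.3, 45], [0, 0, 1.4, 0.3, 45], [0, 0, 1.4, 0.3, 45], [0, 0, 1.4, 0.3, 45]])

```text
clock: 15.35
position: [0.498, -0.1993, 0.0297]
ee_rot: [-0.0, 0.412, 0.911, 0.0]
contact_force: [0.1, -0.2, 0.1]
width: 0.0452
gripper_force: 0.0
```

```bash
python3 -c "
from h import *
go(.494,-.202,.0015,42.7)"
```

```text
clock 15.35 pos [ 0.498  -0.1993  0.0297] psi 41.3 w 45.2 -> row [ 0.016 -0.12   0.706] turn -0.14
```

Emit:
play_rows(motion=[[0.02, -0.12, 0.3, -0.14, 45], [0.02, -0.12, 0.68, -0.14, 45], [0.02, -0.12, 0.68, -0.14, 45], [0.02, -0.12, 0.68, -0.14, 45], [0.02, -0.12, 0.68, -0.14, 8]])

```text
clock: 15.98
position: [0.4942, -0.202, 0.0028]
ee_rot: [0.0, 0.401, 0.916, 0.0]
contact_force: [-0.4, -0.1, 0.2]
width: 0.0282
gripper_force: 0.0
```

Emit:
play_rows(motion=[[0, 0, 0, 0, 8], [0, 0, 0, 0, 8], [0, 0, 0, 0, 8], [0, 0, -1, 0, 8], [0, 0, -1.8, 0, 8]])

```text
clock: 16.6
position: [0.4936, -0.2018, 0.0752]
ee_rot: [-0.0, 0.401, 0.916, 0.0]
contact_force: [0.5, -0.5, -0.9]
width: 0.0156
gripper_force: 34.2
```

```bash
python3 -c "
from h import *
go(.6245-.0033,-.0065+.0037,.075)"
```

```text
clock 16.6 pos [ 0.4936 -0.2018  0.0752] psi 42.7 w 15.6 -> row [1.495e+00 5.717e+00 5.000e-03] turn 0
```

Emit:
play_rows(motion=[[1.5, 5.72, 0, 0, 8], [1.5, 5.72, 0, 0, 8], [1.5, 5.72, 0, 0, 8], [1.5, 5.72, 0, 0, 8], [1.5, 5.72, 0, 0, 8]])

```text
clock: 17.23
position: [0.6229, 0.0005, 0.0741]
ee_rot: [0.0, 0.399, 0.917, 0.001]
contact_force: [-0.1, -1.8, 0.9]
width: 0.016
gripper_force: 34.3
```

Emit:
play_rows(motion=[[0, 0, 0.5, 0, 8], [0, 0, 0.8, 0, 8], [0, 0, 0.8, 0, 8]])

```text
clock: 17.6
position: [0.6199, -0.0033, 0.0413]
ee_rot: [-0.002, 0.402, 0.916, -0.001]
contact_force: [-0.7, 0.5, 0.3]
width: 0.0156
gripper_force: 34.3
```

```bash
python3 -c "
from h import *
go(.6245-.0033,-.0065+.0037,.0062)"
```

```text
clock 17.6 pos [ 0.6199 -0.0033  0.0413] psi 42.6 w 15.6 -> row [-0.014  0.033  0.877] turn 0
```

Emit:
play_rows(motion=[[0, 0, 0.5, 0, 8], [0, 0, 0.88, 0, 8], [0, 0, 0.88, 0, 8], [0, 0, 0.88, 0, 8], [0, 0, 0.88, 0, 32]])

```text
clock: 18.23
position: [0.6219, -0.0027, 0.008]
ee_rot: [0.001, 0.401, 0.916, 0.0]
contact_force: [-0.5, 0.3, 0.1]
width: 0.0317
gripper_force: 0.0
```

Emit:
play_rows(motion=[[0, 0, 0, 0, 32], [0, 0, 0, 0, 32], [0, 0, -1, 0, 32], [0, 0, -2, 0, 85], [0, 0, -2, 0, 85]])

```text
clock: 18.85
position: [0.6241, -0.0029, 0.0911]
ee_rot: [0.004, 0.401, 0.916, 0.001]
contact_force: [0.1, 0.4, -0.4]
width: 0.067
gripper_force: 0.0
```

```bash
python3 -c "
from h import *
go(.494,-.098,.085,88.6)"
```

```text
clock 18.85 pos [ 0.6241 -0.0029  0.0911] psi 42.7 w 67.0 -> row [ 0.459 -4.004  0.129] turn -4.59
```

Emit:
play_rows(motion=[[0.43, -3.96, 0, -4.59, 85], [0.43, -3.96, 0, -4.59, 85], [0.43, -3.96, 0, -4.59, 85], [0.43, -3.96, 0, -4.59, 85], [0.43, -3.96, 0, -4.59, 85]])

```text
clock: 19.48
position: [0.492, -0.0976, 0.0866]
ee_rot: [-0.001, 0.012, 1.0, 0.0]
contact_force: [-0.4, -0.6, 0.6]
width: 0.0853
gripper_force: 0.0
```

Emit:
play_rows(motion=[[0, 0, 0.4, 0, 85], [0, 0, 0.4, 0, 85], [0, 0, 0.4, 0, 85]])

```text
clock: 19.85
position: [0.4931, -0.0973, 0.0711]
ee_rot: [-0.0, 0.012, 1.0, 0.0]
contact_force: [-0.4, -0.1, 0.6]
width: 0.0849
gripper_force: 0.0
```

```bash
python3 - <<'E'
from h import *
go(.494,-.098,.008,88.6)
d=manip.get_image('top');pickle.dump(d,open('top2.pkl','wb'))
cv2.imwrite('pics/mid.png',ortho(d,.70,.36,800,380,1300,.011))
E
```

```text
clock 19.85 pos [ 0.4931 -0.0973  0.0711] psi 88.6 w 84.9 -> row [-0.025 -0.017  1.578] turn -0.0
```

View pics/mid.png

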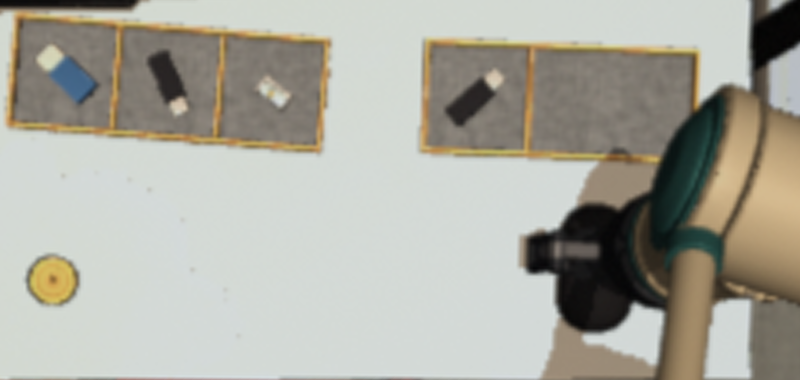

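The eraser (66,74), stick (168,83), sharpener (273,92) and second stick (474,98) each sit near the middle of their own compartment. Next is the mouse.

Emit:
play_rows(motion=[[0, 0, 0.5, 0, 85], [0, 0, 1.0, 0, 85], [0, 0, 1.58, 0, 85], [0, 0, 1.58, 0, 85], [0, 0, 1.58, 0, 85]])

```text
clock: 20.52
position: [0.494, -0.0976, 0.0089]
ee_rot: [0.001, 0.012, 1.0, -0.0]
contact_force: [-0.2, 0.1, 0.3]
width: 0.0846
gripper_force: 0.0
```

Emit:
play_rows(motion=[[0, 0, 0, 0, 45], [0, 0, 0, 0, 45], [0, 0, 0, 0, 45], [0, 0, 0, 0, 45], [0, 0, 0, 0, 45]], newtons=40)

```text
clock: 21.15
position: [0.4939, -0.0974, 0.0096]
ee_rot: [0.001, 0.012, 1.0, -0.0]
contact_force: [-1.2, 0.6, 7.8]
width: 0.0522
gripper_force: 40.3
```

Emit:
play_rows(motion=[[0, 0, -0.3, 0, 45], [0, 0, -0.8, 0, 45], [0, 0, -1.3, 0, 45], [0, 0, -1.3, 0, 45]])

```text
clock: 21.65
position: [0.4947, -0.0979, 0.062]
ee_rot: [0.002, 0.012, 1.0, -0.001]
contact_force: [-0.0, -0.6, -0.7]
width: 0.0527
gripper_force: 41.1
```

```bash
python3 -c "
from h import *
go(.6203,-.1104,.06,-2.3)"
```

```text
clock 21.65 pos [ 0.4947 -0.0979  0.062 ] psi 88.6 w 52.7 -> row [-3.147 -0.235  0.063] turn 9.09
```

```bash
python3 - <<'E'
from h import *
d=manip.get_image('scene')
P=K(d)@(d['R']@np.array([.495,-.098,.03])+d['t']);u,v=(P[:2]/P[2]).astype(int);print(u,v)
cv2.imwrite('pics/m1.png',cv2.resize(d['img'][v-60:v+60,u-70:u+70,::-1],None,fx=4.5,fy=4.5,interpolation=cv2.INTER_CUBIC))
E
```

```text
268 236
```

View pics/m1.png

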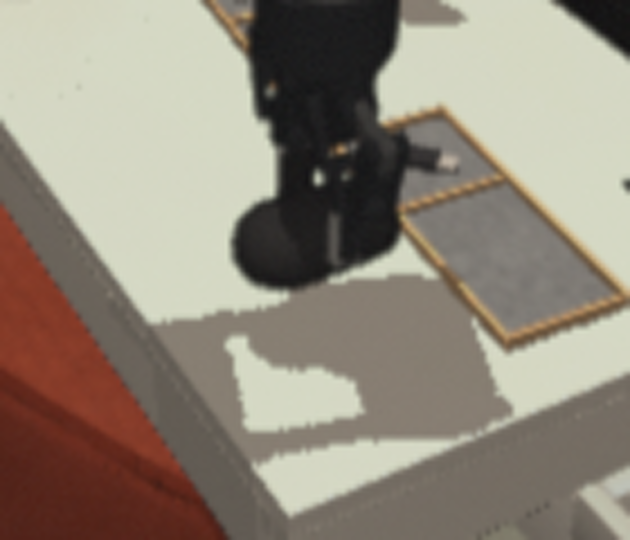

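The mouse (about 320,240) is lifted and level between the pads. I'll turn it and carry it over gently.

Emit:
play_rows(motion=[[-0.7, -0.05, 0, 1, 45], [-1.4, -0.1, 0, 2, 45], [-2.1, -0.15, 0, 3, 45], [-2.8, -0.2, 0, 4, 45], [-3.14, -0.23, 0, 5, 45]])

```text
clock: 22.32
position: [0.6196, -0.1098, 0.0588]
ee_rot: [-0.001, 0.436, 0.9, -0.0]
contact_force: [-1.7, -0.0, -0.5]
width: 0.0519
gripper_force: 41.1
```

Emit:
play_rows(motion=[[0, 0, 0, 1, 45], [0, 0, 0, 2, 45], [0, 0, 0, 3, 45], [0, 0, 0, 4.09, 45], [0, 0, 0, 4.09, 45]])

```text
clock: 22.95
position: [0.6179, -0.1095, 0.0589]
ee_rot: [-0.001, 0.721, 0.693, -0.001]
contact_force: [-0.6, 0.4, -0.2]
width: 0.0523
gripper_force: 41.1
```

```bash
python3 -c "
from h import *
go(.6203,-.1104,.03,-2.3)"
```

```text
clock 22.95 pos [ 0.6179 -0.1095  0.0589] psi -2.2 w 52.3 -> row [-0.019  0.063  0.723] turn 0.01
```

Emit:
play_rows(motion=[[0, 0.04, 0.3, 0, 45], [0, 0.04, 0.6, 0, 45], [0, 0.04, 0.8, 0, 45], [0, 0.04, 0.8, 0, 45]])

```text
clock: 23.45
position: [0.6194, -0.1095, 0.0268]
ee_rot: [-0.001, 0.721, 0.693, -0.001]
contact_force: [0.2, 0.1, -0.5]
width: 0.0524
gripper_force: 41.1
```

```bash
python3 - <<'E'
from h import *
go(.6203,-.1104,.0125,-2.3)
d=manip.get_image('scene')
P=K(d)@(d['R']@np.array([.62,-.1,.03])+d['t']);u,v=(P[:2]/P[2]).astype(int);print(u,v)
cv2.imwrite('pics/m2.png',cv2.resize(d['img'][v-55:v+55,u-65:u+65,::-1],None,fx=5,fy=5,interpolation=cv2.INTER_CUBIC))
E
```

```text
clock 23.45 pos [ 0.6194 -0.1095  0.0268] psi -2.3 w 52.4 -> row [-0.021  0.025  0.358] turn -0.0
309 222
```

View pics/m2.png

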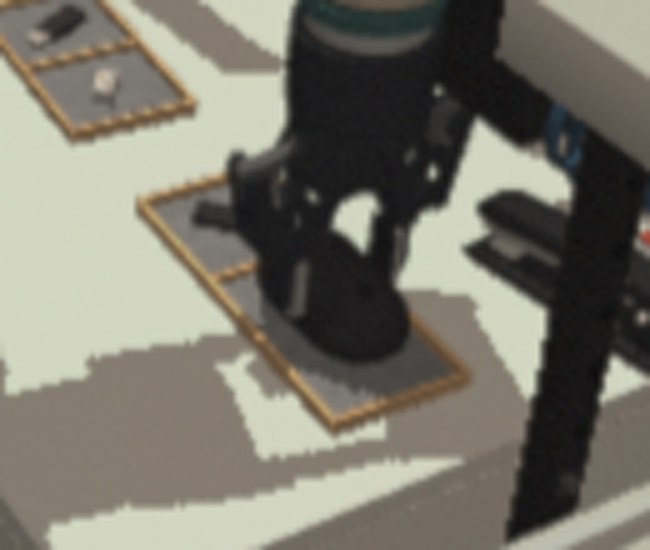

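The mouse (330,290) is over the large compartment and fits between its walls. I'll lower it.

Emit:
play_rows(motion=[[0, 0.02, 0.12, 0, 45], [0, 0.02, 0.24, 0, 45], [0, 0.02, 0.34, 0, 45], [0, 0.02, 0.34, 0, 45], [0, 0.02, 0.34, 0, 45]])

```text
clock: 24.12
position: [0.6211, -0.1098, 0.0146]
ee_rot: [0.0, 0.721, 0.693, 0.0]
contact_force: [-0.7, 0.1, -0.2]
width: 0.0521
gripper_force: 41.1
```

Emit:
play_rows(motion=[[0, 0, 0, 0, 62], [0, 0, 0, 0, 75], [0, 0, 0, 0, 80], [0, 0, 0, 0, 80], [0, 0, -0.3, 0, 80]])

```text
clock: 24.75
position: [0.6202, -0.1095, 0.0261]
ee_rot: [-0.001, 0.721, 0.693, -0.001]
contact_force: [-0.4, -0.5, -0.3]
width: 0.0798
gripper_force: 0.0
```

Emit:
play_rows(motion=[[0, 0, -0.8, 0, 80], [0, 0, -1.6, 0, 80], [0, 0, -2.5, 0, 80], [0, 0, -2.5, 0, 80]])

```text
clock: 25.25
position: [0.6235, -0.1105, 0.1309]
ee_rot: [0.004, 0.721, 0.693, 0.002]
contact_force: [-0.3, -0.1, -0.1]
width: 0.0802
gripper_force: 0.0
```

```bash
python3 -c "
from h import *
go(.42,.1,.2)"
```

```text
clock 25.25 pos [ 0.6235 -0.1105  0.1309] psi -2.3 w 80.2 -> row [ 5.049 -5.281 -1.78 ] turn 0
```

Back off and take a last look.

Emit:
play_rows(motion=[[5, -5.2, -1.7, 0, 80], [5, -5.2, -1.7, 0, 80], [5, -5.2, -1.7, 0, 80], [5, -5.2, -1.7, 0, 80], [5, -5.2, -1.7, 0, 80]])

```text
clock: 25.88
position: [0.4187, 0.0998, 0.1946]
ee_rot: [-0.001, 0.721, 0.693, -0.0]
contact_force: [0.3, 0.1, 0.5]
width: 0.0795
gripper_force: 0.0
```

Emit:
play_rows(motion=[[0, 0, 0, 0, 80], [0, 0, 0, 0, 80], [0, 0, 0, 0, 80]])

```text
clock: 26.25
position: [0.422, 0.0977, 0.194]
ee_rot: [-0.0, 0.722, 0.692, -0.0]
contact_force: [0.4, 0.1, 0.1]
width: 0.0799
gripper_force: 0.0
```

```bash
python3 - <<'E'
from h import *
d=manip.get_image('top');W=cloud(d)
cv2.imwrite('pics/end.png',ortho(d,.70,.36,800,300,1300,.011))
p=W[(abs(W[...,0]-.62)<.05)&(abs(W[...,1]+.11)<.058)&(W[...,2]>.016)&(W[...,2]<.06)]
print(cv2.minAreaRect(p[:,:2].astype(np.float32)*1000),p[:,2].max())
d=manip.get_image('scene')
cv2.imwrite('pics/end2.png',cv2.resize(d['img'][140:270,200:400,::-1],None,fx=4,fy=4,interpolation=cv2.INTER_CUBIC))
E
```

```text
((622.6486206054688, -106.22734069824219), (95.19109344482422, 56.786075592041016), 88.72991180419922) 0.04212965776607745
```

View pics/end.png

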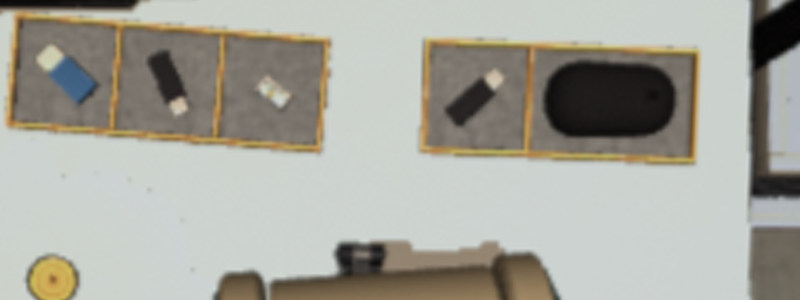

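View pics/end2.png

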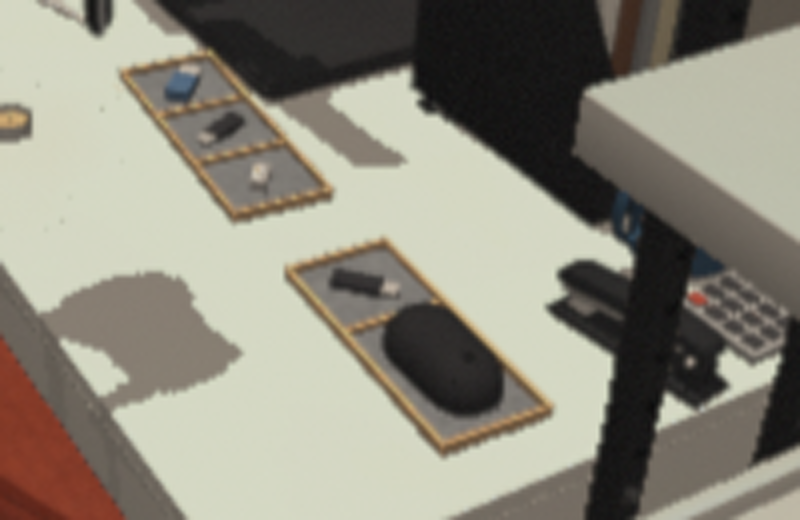

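The mouse (610,98) lies flat in the large compartment, about 4 mm off centre. The other four things are unchanged, so I'm handing the job in.

```bash
python3 -c "
from rig import manip
print(manip.sign_off())"
```

```text
the job is handed in; nothing more can be done
None
```

Both kits are packed and the job was handed in at about 26 s of the 102 s; the last pictures show all five things flat in their compartments. The hand-in returned no verdict, and I didn't go near the binder clip or the candle.

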